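# Return an instrument tray to its place under a stepped store shelf

### The job

Put the loose wooden instrument tray back into the free place on the lower deck of the white steel shelf, label end facing out: slide it in under the upper shelf until its back end gently meets the lightly clamped stop bracket at the rear, and let it down flat on the foam lining behind the raised front lip. The opening is too low to carry the tray in level over the lip, so dip its back end on the way in; do not shove the bracket, drop the tray or tip the instrument out of it, and leave everything else where it is.

Things in the scene. Friction and masses are not known exactly. Their poses are not given: they have to be found in the camera images.
- tray_mid (a point): centre (32 mm over the underside) of the loose open-topped plywood tray, 170 long (x) x 90 wide (y) x 64 high, 0.3 to 0.5 kg, balanced within 10 mm of its middle. Label end (steel-framed blank card) at -x, back end at +x, z up. Filled with foam to 18 below the rim, holding a brass telescope fast, but for a hand well behind the label end; nothing stands above the rim
- tray_front (a point): inside the tray's label-end wall: middle of its width and 10 mm thickness, 15 mm below the rim, 49 above the underside, 80 from tray_mid; axes as the tray's. Behind this wall is the empty hand well, 45 long, 78 wide, 58 deep: the wall can be pinched from above, one finger outside and one in the well. Other walls are 6 thick
- bay: the free place; origin: on its fixed grey foam lining (rigid, 92 wide, 23 mm above the bench; each place has one), middle of its width, 89 mm behind the lip's inner face. +x points into the shelf, y along it, z up. Neighbours leave about 9 mm on each side of a centred tray; an end place is open 20 mm or more on its outer side
- bay_lip (a point): top edge of the front lip's inner face, before the free place's middle: 89 mm before bay's origin, 22 above the lining; axes as bay. The lip is a 3 mm strip along the shelf's front; the 90 mm from it to the upper shelf's edge are open above. The stop bracket (steel, 70 wide, 18 high), thumbscrewed to bear 25 N, stands anywhere 175 to 193 mm behind the lip: not measured, only felt
- bay_roof (a point): lower front edge of the upper shelf above the free place: 1 mm beyond bay's origin and 80 above the lining; axes as bay. The upper shelf is flat below, 22 thick, and reaches beyond the stop bracket
- shelf: the fixed two-level white steel shelf, 390 wide (y) x 238 deep; origin on the bench at the middle of its width, in the plane of the lip's inner face; +x points into it. Three places side by side at y = -98, 0, +98 mm, two of them full. The lower deck is 20 mm above the bench, the upper shelf and the goods on it end 182 mm above the bench, its corner posts 170
- near_tray_mid (a point): centre of a neighbour on the shelf: smaller plywood tray, 160 x 88 x 58 high, stands loose in one of the other places; leave it
- near_box_mid (a point): centre of a neighbour on the shelf: grey board box with metal corners, 164 x 88 x 66 high, stands loose in one of the other places; leave it
- spectacle_case: bystander: dark purple spectacle case 155 x 62 x 40 high, loose on the bench; origin at its underside centre
- clipboard: bystander: wooden clipboard with blank paper, 225 x 160, lying flat on the bench in front of the shelf, fixed, its clip up to 17 high; origin at its underside centre
- tape_roll: bystander: roll of paper tape lying flat, 90 across, 24 high, loose; origin at its underside centre
- pencil_pot: bystander: dark steel pot 74 across, 95 high, with pencils up to 165 high, loose; origin at its underside centre
- spray_bottle: bystander: closed clear bottle 68 across, 170 high, loose; origin at its underside centre
- loupe: bystander: black magnifier stand 52 across, 40 high, loose; origin at its underside centre
Things that resemble listed ones, but are neither listed nor needed, are in the scene too. What is shaped like the part that bears tray_mid but blue is not meant.

How it is judged:
By the outcome, as a careful person would: the job done as asked, in the order asked, and still so for the second after the job is handed in, with the robot touching nothing.
It also fails if it takes over 46 s, if anything falls off the work surface, if the arm or the gripper's body presses on something with over 40 N, if the wrist force passes 120 N, or if a joint passes its speed limit or range.

### The arm

A 7-joint arm with a two-finger parallel gripper is mounted at the origin on the work surface. World frame = base frame: x ahead of the robot, y to its left, z up, the work surface at z = 0. Lengths are in m, angles in rad, forces in N, time in s.
With the tool pointing down it reaches from about 0.4 to 0.875 m from the base axis. Payload 19.3 kg.
Tool frame: the origin (TCP) lies at the very end of the fingers, on their centre line; the grasp point (between the pads) lies 19 mm behind it; z points along the fingers, y is the direction in which the jaws open and shut (so a half turn about z gives the same grasp; the last joint's range is limited). The gripper opens to 85 mm and grips with 20 to 120 N. Pads are 22 mm wide; open, the fingers measure 114 mm over their backs; the gripper's body (76 mm by 85 mm) begins 54 mm behind the grasp point. The pads swing forward as they close: fully open they stand 13 mm farther back than shut.
Start: joints at [-1.327, 0.521, -0.036, 1.599, 0.021, 1.021, -0.113], TCP at [0.193, 0.594, 0.231] pointing down, gripper open.
Joint ranges: [-2.91, 2.91], [-0.3, 2.13], [-1.5, 1.42], [0.17, 2.43], [-1.26, 4.41], [0.16, 1.93], [-2.52, 2.52]. Speed limits (rad/s): [1.89, 1.89, 2.39, 2.39, 3.01, 3.01, 3.01].

### API

Orientations are given as [roll, pitch, yaw] about the fixed x, y, z axes, in that order (R = Rz(yaw) Ry(pitch) Rx(roll)).
In Python, from workcell import bot gives the robot as it stands.
- The arm moves only by the tool carry_out, never from a script. Its argument "targets" is a list of rows, each a list of 7 numbers: the shift along the tool's x, y, z in mm, then the turn, a rotation vector about the tool's x, y, z in units of 6 degrees (1.0 is 6 degrees), then the closure in counts, from 0 (fully open) to 255 (shut). A call has 1 to 5 rows; each row shifts and turns the commanded pose from where the row before left it, along the tool's axes as they then stand; what a row does not reach is not made up. A row lasts 1/12 s, in which the tool goes at most 41.7 mm and 7.16 degrees, less where a joint would pass 70% of its speed; a pose out of reach is approached as far as the arm can. A call is refused whole if a number of a shift passes 41.7 or a number of a turn 1, either way. A call with a gripper value outside its range is refused whole. The fingers move at their own pace and stop on an object; "force" is the grip in N (left out, the last holds). Time passes only in rows, so rows that do not move let the fingers close. It gives the time, the measured TCP pose, the force and the opening at its end, in the units of the state.
- bot.observe(): the state, without advancing time (a new reading comes with each control period).
- bot.grab_frame(name): name is "scene" or "top"; returns a dict with "color" (480x640x3 uint8, red, green, blue), "z_map" (480x640 float32, m along the optical axis (not along the pixel's ray), 0 where there is no reading), "K" (3x3 intrinsics, pixels), "k1" (the pictures are not rectified: a ray, as slopes to the right and down, at radius r is drawn at 1 + k1 r^2 times it, then the intrinsics apply), "cam_to_world" (4x4, takes a point from camera to world coordinates). Camera axes: x right, y down, z forward; pixel columns grow to the right and rows downward; lengths in m; the calibration is good to about 2 mm. A picture is of the moment at which its call begins.
- bot.job_done(): hands the job in, once; it reports no verdict.
The state is a dict: "clock": time; "qpos": joint angles; "qd": joint speeds; "joint_efforts": joint torques, N m; "position": TCP position; "tool_rot": TCP orientation; "force": force on the tool from outside, world axes, zero at the start; "moment": the same for the moment, N m; "grip_width": finger opening in m.
Only numpy, scipy, OpenCV 4.12 (cv2) and the standard library are available. Lean on these libraries where they do the work, as an engineer would, in place of code of your own. Each camera call takes 0.05 s, during which the arm holds its last target. There are 200 camera calls.

## Working session

There is one attempt and no reset: what is moved stays moved. The work goes in short steps, Python scripts to look and compute and a tool call to move; the robot and the scene stay as the last step left them, time stands still between calls to the robot, and variables do not carry over. Pictures are saved under pics/ and viewed, about 8 in all and at most 12, crops included, and the job is handed in when it is done.

Besides the shell and the picture viewer there is one more tool, called after ">>>" in YAML: its name, and indented under it one key for each argument. carry_out: Moves the arm, as the interface text tells. Its arguments: {"type":"object","properties":{"targets":{"type":"array","items":{"type":"array","items":{"type":"number"}}},"force":{"type":"number"}},"required":["targets"]}

```bash
mkdir -p pics; cat > h.py <<'E'
import numpy as np, cv2
from workcell import bot
def grab(n):
    f=bot.grab_frame(n); np.savez(f'{n}.npz',**f); return f
def load(n): return dict(np.load(f'{n}.npz'))
def cloud(f):
    K=f['K'];k1=float(f['k1']);z=f['z_map']
    v,u=np.mgrid[0:480,0:640].astype(np.float32)
    p=cv2.undistortPoints(np.stack([u.ravel(),v.ravel()],1)[:,None].astype(np.float64),K,np.array([k1,0,0,0.]))[:,0].reshape(480,640,2)
    c=np.dstack([p[...,0]*z,p[...,1]*z,z])
    T=f['cam_to_world']; w=c@T[:3,:3].T+T[:3,3]; w[z==0]=np.nan; return w
E
python3 - <<'E'
from h import *
for n in("scene","top"):
    f=grab(n); cv2.imwrite(f'pics/{n}0.png',f['color'][...,::-1]); print(n,f['K'],f['k1'],f['cam_to_world'])
print(bot.observe())
E
```

```text
scene [[602.58510263   0.         314.51057023]
 [  0.         602.58510263 239.43320287]
 [  0.           0.           1.        ]] 0.05445685694751865 [[-0.6790424   0.50461036 -0.53316958  1.3507411 ]
 [ 0.73403287  0.45697098 -0.50236767  0.78904332]
 [-0.0098569  -0.73249294 -0.68070326  1.15006684]
 [ 0.          0.          0.          1.        ]]
top [[535.47739247   0.         314.39527891]
 [  0.         535.47739247 249.75179013]
 [  0.           0.           1.        ]] -0.0877802999354766 [[-0.02054677 -0.99661822  0.07956106  0.39041965]
 [-0.99972128  0.01955473 -0.01322812 -0.01596578]
 [ 0.01162759 -0.07981068 -0.99674222  1.56561782]
 [ 0.          0.          0.          1.        ]]
{'clock': 0.1, 'qpos': array([-1.32722498,  0.5219399 , -0.03632422,  1.59995667,  0.0211452 ,
        1.02106741, -0.11279571]), 'qd': array([ 1.56383440e-03, -4.33540220e-04, -8.59119202e-05, -8.25236139e-04,
       -3.03313550e-04,  1.44488881e-04, -7.41979816e-04]), 'joint_efforts': array([ 2.45535914e-03, -9.28487349e+01,  1.98313482e+00, -3.70532262e+01,
        1.80569594e-02,  5.42469352e-03, -1.63348614e-05]), 'position': array([0.19283214, 0.59419641, 0.23079031]), 'tool_rot': array([-3.14060346e+00,  2.31048607e-05,  2.82778330e+00]), 'force': array([ 1.03890636, -0.59174505,  0.55132129]), 'moment': array([0.00575242, 0.02131535, 0.05070316]), 'grip_width': 0.08522027385593615}
```

View pics/scene0.png

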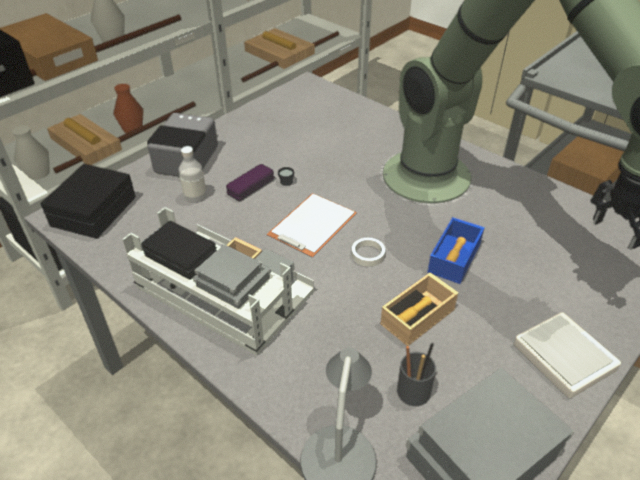

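View pics/top0.png

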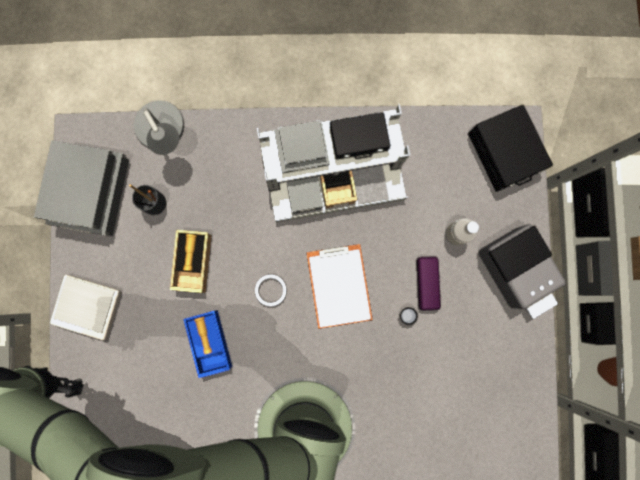

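Scene: the wooden tray is at scene (420,308) and top (190,262). Its blue look-alike is at top (208,343). The shelf is at top (335,165), with the right place at (375,188) apparently empty. I'll check this with enlarged crops and heights.

```bash
python3 - <<'E'
from h import *
t=load('top');s=load('scene')
a=cv2.resize(t['color'][215:310,150:245],(400,400),interpolation=cv2.INTER_CUBIC)
b=cv2.resize(t['color'][95:230,250:420],(400,318),interpolation=cv2.INTER_CUBIC)
c=cv2.resize(s['color'][260:355,370:470],(400,380)[::1],interpolation=cv2.INTER_CUBIC)
d=cv2.resize(s['color'][200:355,115:325],(400,295))
C=np.zeros((600,800,3),np.uint8)
C[:300,:300]=cv2.resize(a,(300,300));C[300:600,:300]=cv2.resize(c,(300,300))
C[:300,300:700]=cv2.resize(b,(400,300));C[300:600,300:700]=cv2.resize(d,(400,300))
cv2.imwrite('pics/crop1.png',C[...,::-1])
w=cloud(t)
for p in [(375,188),(303,195),(340,188),(190,240),(190,283),(208,343),(360,132),(335,210),(150,200),(120,300),(270,290),(430,280),(335,250)]:
    print(p,np.round(w[p[1],p[0]],3))
E
```

```text
(375, 188) [ 0.692 -0.218  0.022]
(303, 195) [ 0.663 -0.007  0.087]
(340, 188) [ 0.691 -0.114  0.035]
(190, 240) [0.546 0.317 0.054]
(190, 283) [0.425 0.327 0.011]
(208, 343) [0.255 0.268 0.053]
(360, 132) [ 0.815 -0.163  0.172]
(335, 210) [ 0.627 -0.098  0.032]
(150, 200) [0.668 0.441 0.027]
(120, 300) [0.379 0.536 0.004]
(270, 290) [0.4   0.095 0.003]
(430, 280) [ 0.419 -0.365  0.042]
(335, 250) [ 0.512 -0.096  0.016]
```

View pics/crop1.png

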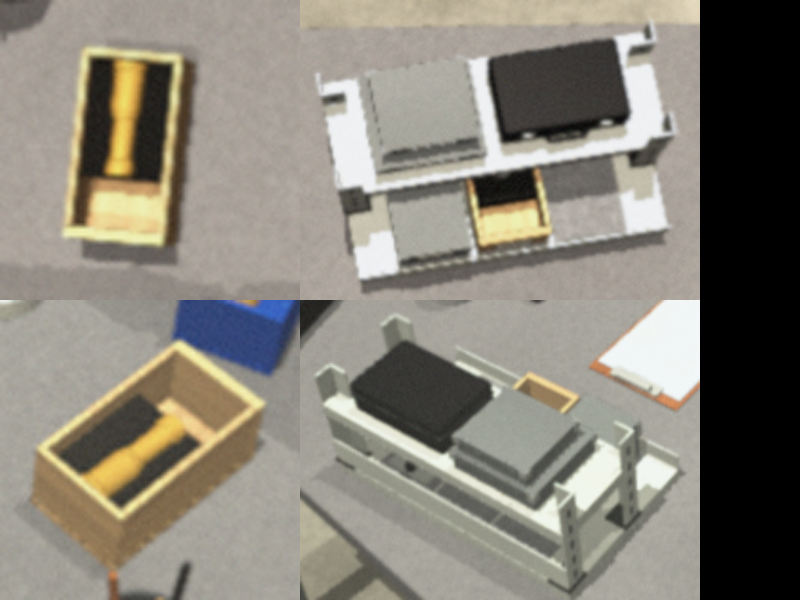

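```bash
python3 - <<'E'
from h import *
t=load('top');s=load('scene');wt=cloud(t);ws=cloud(s)
def rot(p,c,a): 
    d=p[:,:2]-c; ca,sa=np.cos(a),np.sin(a); return np.c_[d@[ca,sa],d@[-sa,ca]]
for n,w in(('top',wt),('scene',ws)):
    P=w.reshape(-1,3);P=P[~np.isnan(P[:,0])]
    # tray
    m=(abs(P[:,0]-.5)<.15)&(abs(P[:,1]-.325)<.09)
    for lo,hi in((.055,.075),(.03,.075)):
        Q=P[m&(P[:,2]>lo)&(P[:,2]<hi)]
        print(n,'tray',lo,len(Q),cv2.minAreaRect(Q[:,:2].astype(np.float32)*1000),np.percentile(Q[:,2],[5,50,95]))
    # upper shelf
    m=(P[:,0]>.6)&(P[:,0]<.95)&(P[:,1]<.15)&(P[:,1]>-.4)
    Q=P[m&(P[:,2]>.11)&(P[:,2]<.13)]
    # front edge: min x in y bins
    B=[]
    for y in np.arange(-.27,.03,.01):
        q=Q[abs(Q[:,1]-y)<.005]
        if len(q)>5: B.append((y,np.sort(q[:,0])[1]))
    B=np.array(B);pf=np.polyfit(B[:,0],B[:,1],1);r=B[:,1]-np.polyval(pf,B[:,0])
    g=abs(r)<.006;pf=np.polyfit(B[g,0],B[g,1],1)
    print(n,'roof edge x=',pf,'yaw',-np.arctan(pf[0]),np.round(1000*r,1),np.median(Q[:,2]))
    # lip
    L=P[m&(P[:,2]>.028)&(P[:,2]<.052)&(P[:,0]<np.polyval(pf,P[:,1])-.075)&(P[:,0]>np.polyval(pf,P[:,1])-.11)]
    print('lip',len(L), np.polyfit(L[:,1],L[:,0]-np.polyval(pf,L[:,1]),1) if len(L)>5 else '',np.percentile(L[:,2],[5,50,95]) if len(L)>5 else '')
    a=-np.arctan(pf[0]); c=np.array([np.polyval(pf,-.1),-.1])
    d=rot(P,c,a)
    # lower deck & structure: y extents by height
    for lo,hi in((.01,.03),(.03,.06),(.06,.1),(.115,.13),(.14,.19)):
        k=m&(P[:,2]>lo)&(P[:,2]<hi)&(d[:,0]>-.1)&(d[:,0]<.16)
        q=d[k]; print(lo,len(q),'x',np.percentile(q[:,0],[.5,99.5]).round(3),'y',np.percentile(q[:,1],[.3,99.7]).round(3))
    # profile of heights along y' at x'=-.03
    for xx in(-.03,-.06,):
        row=[]
        for yy in np.arange(-.3,.22,.01):
            k=(abs(d[:,0]-xx)<.012)&(abs(d[:,1]-yy)<.005)
            row.append(int(1000*np.median(P[k,2])) if k.sum() else -1)
        print(xx,row)
E
```

```text
top tray 0.055 670 ((527.0673828125, 326.85821533203125), (269.32305908203125, 132.2177734375), 10.371850967407227) [0.05609289 0.06274133 0.06955635]
top tray 0.03 1675 ((527.0313720703125, 326.6756286621094), (269.5224304199219, 132.6841583251953), 10.405133247375488) [0.04013197 0.05128208 0.06750763]
top roof edge x= [-0.15148684  0.70462729] yaw 0.15034374998734798 [ 0.2 -0.2 -0.3 -0.3 -1.4 -0.8 -1.1 -2.2 -1.1  1.6  1.1  1.2  0.2  1.9
  1.2  0.5  1.   0.8  0.2  1.   0.2  0.1 -0.5  0.2 -0.7 -0.  -1.  -0.
 -0.8 -0.5 -0.6] 0.12475448775798303
lip 329 [-0.00157097 -0.08868487] [0.02909713 0.04138438 0.04950459]
0.01 2722 x [-0.093  0.018] y [-0.198  0.193]
0.03 667 x [-0.093  0.012] y [-0.195  0.191]
0.06 1617 x [-0.083  0.008] y [-0.19   0.189]
0.115 2529 x [-0.001  0.147] y [-0.194  0.193]
0.14 4690 x [0.001 0.135] y [-0.194  0.193]
-0.03 [-1, 0, 0, 0, 0, -1, 0, -1, 0, 0, 4, 20, 21, 20, 20, 19, 22, 22, 22, 22, 22, 23, 24, 22, 23, 54, 60, 31, 32, 31, 31, 31, 33, 33, 74, 84, 90, 88, 88, 90, 90, 90, 89, 89, 83, 20, 21, 21, 21, 21, 1, 0]
-0.06 [0, 0, 0, 0, -1, 0, 0, 0, 0, 1, 13, 21, 1
[... 929 characters left out ...]
83  0.214]
0.06 416 x [-0.099  0.039] y [-0.184  0.215]
0.115 2000 x [-0.097  0.039] y [-0.181  0.213]
0.14 5631 x [-0.095  0.033] y [-0.182  0.213]
-0.03 [0, -1, 0, -2, -741, -745, -747, -746, -745, -745, -749, -747, -746, -745, -744, -743, -745, 26, 172, 172, 172, 173, 171, 173, 172, 171, 171, 172, 172, 172, 171, 164, 153, -751, -746, 181, 181, 181, 180, 181, 181, 181, 180, 181, 181, 164, 139, 125, 22, 23, 25, 21]
-0.06 [-745, -746, -747, -748, -745, -748, -750, -749, -747, -746, -748, -749, -747, -747, -748, -746, -744, 172, 170, 173, 173, 172, 172, 173, 173, 172, 172, 173, 172, 172, 173, 163, 154, -748, -747, 181, 181, 180, 181, 180, 182, 180, 180, 179, 181, 167, 137, 26, 23, 23, 22, 21]
```

```bash
python3 - <<'E'
from h import *
R={}
for n in('top','scene'):
    f=load(n);w=cloud(f);P=w.reshape(-1,3)
    Z=np.nan_to_num(w[...,2])
    m=((Z>.02)&(Z<.08)&(abs(w[...,0]-.5)<.12)&(abs(w[...,1]-.32)<.08)).astype(np.uint8)
    k,l,st,ce=cv2.connectedComponentsWithStats(m)
    i=1+np.argmax(st[1:,4]); Q=P[(l==i).ravel()]
    print(n,len(Q),st[i])
    for lo in(.02,.05,.057):
        q=Q[Q[:,2]>lo];print(lo,cv2.minAreaRect(q[:,:2].astype(np.float32)*1000))
    # rim points robust percentile box over angle
    q=Q[Q[:,2]>.05]
    best=min(((lambda e:( (e[1]-e[0]).prod(),a,e))(np.percentile(q[:,:2]@np.array([[np.cos(a),-np.sin(a)],[np.sin(a),np.cos(a)]]),[1,99],axis=0)) for a in np.radians(np.arange(-30,30,.25))),key=lambda x:x[0])
    a=best[1];e=best[2];cc=e.mean(0);print('pct: yaw',np.degrees(a),'size',e[1]-e[0],'c',np.array([[np.cos(a),-np.sin(a)],[np.sin(a),np.cos(a)]])@cc,'z',np.median(Q[Q[:,2]>.055,2]))
f=load('top');w=cloud(f);P=w.reshape(-1,3)
a=.1503;c=np.array([.70463+.15149*.1,-.1]);ca,sa=np.cos(a),np.sin(a)
d=P[:,:2]-c;d=np.c_[d@[ca,sa],d@[-sa,ca]]
for zl,zh,xl,xh in((.118,.132,.0,.06),(.012,.028,-.085,-.03)):
    E=[]
    for x in np.arange(xl,xh,.006):
        k=(P[:,2]>zl)&(P[:,2]<zh)&(abs(d[:,0]-x)<.003)&(abs(d[:,1])<.25)
        if k.sum()>3:E.append([d[k,1].min(),d[k,1].max()])
    E=np.array(E);print(np.median(E,0),E.round(3).tolist())
k=(P[:,2]>.075)&(P[:,2]<.1)&(d[:,0]<-.005)&(abs(d[:,1])<.2); print('box',cv2.minAreaRect(d[k].astype(np.float32)*1000))
# back lower rim: shelf other structure via scene
f=load('scene');w=cloud(f);P=w.reshape(-1,3);d=P[:,:2]-c;d=np.c_[d@[ca,sa],d@[-sa,ca]]
k=(P[:,2]>.115)&(P[:,2]<.13)&(abs(d[:,1])<.21)&(d[:,0]>-.02)&(d[:,0]<.17);print('scene upper',np.percentile(d[k],[.3,99.7],axis=0))
k=(P[:,2]>.170)&(P[:,2]<.19)&(abs(d[:,1])<.21)&(d[:,0]>-.05)&(d[:,0]<.17);print('scene goods',np.percentile(d[k],[.3,99.7],axis=0))
f=load('top');w=cloud(f);P=w.reshape(-1,3);d=P[:,:2]-c;d=np.c_[d@[ca,sa],d@[-sa,ca]]
k=(P[:,2]>.170)&(P[:,2]<.19)&(abs(d[:,1])<.21)&(d[:,0]>-.05)&(d[:,0]<.17);print('top goods',np.percentile(d[k],[.3,99.7],axis=0))
E
```

```text
top 1701 [ 170  230   40   63 1701]
0.02 ((486.3805236816406, 319.0362854003906), (90.85539245605469, 171.6886749267578), 83.36195373535156)
0.05 ((486.81414794921875, 319.1814880371094), (90.46654510498047, 170.8607177734375), 83.36195373535156)
0.057 ((486.8379821777344, 319.3197021484375), (90.24827575683594, 170.8587188720703), 83.38426971435547)
pct: yaw -6.25 size [0.16907209 0.08882619] c [0.48681214 0.31913378] z 0.06273461676391168
scene 2747 [ 381  273   78   69 2747]
0.02 ((486.57720947265625, 317.904541015625), (95.76966857910156, 176.84976196289062), 83.55179595947266)
0.05 ((486.4010009765625, 317.2403869628906), (94.47654724121094, 176.61952209472656), 83.52859497070312)
0.057 ((486.4010009765625, 317.2403869628906), (94.47654724121094, 176.61952209472656), 83.52859497070312)
pct: yaw -6.25 size [0.17075004 0.09080355] c [0.48728426 0.3169356 ] z 0.06242782447288542
[-0.19282251  0.19018129] [[-0.195, 0.193], [-0.171, 0.164], [-0.171, 0.182], [-0.192, 0.19], [-0.193, 0.189], [-0.192, 0.19], [-0.194, 0.19], [-0.193, 0.192], [-0.193, 0.193], [-0.194, 0.192]]
[-0.19649547  0.19138003] [[-0.191, 0.191], [-0.196, 0.19], [-0.197, 0.192], [-0.196, 0.191], [-0.197, 0.191], [-0.199, 0.192], [-0.197, 0.191], [-0.198, 0.193], [-0.195, 0.192], [-0.196, 0.191]]
box ((-333.89190673828125, 75.23501586914062), (191.36729431152344, 676.7809448242188), 84.51593780517578)
scene upper [[ 3.47994740e-05 -1.99530703e-01]
 [ 1.47332893e-01  1.93156387e-01]]
scene goods [[ 0.00106431 -0.19628683]
 [ 0.13465044  0.19158234]]
top goods [[ 0.00347808 -0.19110375]
 [ 0.13188829  0.19163028]]
```

Two candidates have the tray's shape: natural wood at top (190,262) and blue at top (208,343). The wooden one is meant, and the crop shows its empty hand well (label end) facing the robot. It measures 170 x 90 with its rim at about 63 mm. The free place is the right one, at top (375,188), where the lining reads 22 mm.

Next I'll plan the approach.

```bash
cat >> h.py <<'E'
from scipy.spatial.transform import Rotation as Ro
PSI,TC=-.1127,np.array([.487,.318]); YS=.1503; LIP=np.array([.6458,-.2123])
EX=np.array([np.cos(YS),np.sin(YS)]);EY=np.array([-EX[1],EX[0]])
def tool(psi,th=0): # tool y = part x, back dipped by th
    return Ro.from_euler('z',psi+np.pi/2)*Ro.from_euler('x',np.pi)*Ro.from_rotvec([th,0,0])
def plan(p1,R1,n,start=None,g=''):
    o=bot.observe() if start is None else None
    p,R=(o['position'],Ro.from_euler('xyz',o['tool_rot'])) if o else start
    rows=[]
    for i in range(n):
        k=n-i
        s=np.round(R.inv().apply((p1-p)/k)*1000,1); r=np.round((R.inv()*R1).as_rotvec()/k/np.radians(6),2)
        rows.append([float(x) for x in [*s,*r]]+[g]); p=p+R.apply(s/1000);R=R*Ro.from_rotvec(r*np.radians(6))
    for i in range(0,n,5): print(rows[i:i+5])
    print('max',np.abs(np.array([q[:6] for q in rows])).max(0)); return p,R
def shelfpose(p,psi=YS): # p: tool TCP -> grasp point in shelf lip frame
    o=bot.observe(); R=Ro.from_euler('xyz',o['tool_rot']); g=o['position']-.019*R.as_matrix()[:,2]
    return g
E
python3 - <<'E'
from h import *
gp=TC-.08*np.array([np.cos(PSI),np.sin(PSI)]);print(gp)
plan(np.array([*gp,.13]),tool(PSI),15,g=120)
E
```

```text
[0.40750751 0.32699693]
[[-19.1, -12.5, 6.7, -0.0, 0.0, 0.87, 120], [-20.2, -10.7, 6.7, -0.0, 0.0, 0.87, 120], [-21.1, -8.9, 6.7, -0.0, 0.0, 0.87, 120], [-21.8, -6.9, 6.7, -0.0, 0.0, 0.87, 120], [-22.3, -4.9, 6.7, -0.0, 0.0, 0.87, 120]]
[[-22.7, -2.8, 6.7, -0.0, 0.0, 0.87, 120], [-22.8, -0.8, 6.8, -0.0, 0.0, 0.87, 120], [-22.8, 1.3, 6.7, -0.0, 0.0, 0.87, 120], [-22.6, 3.4, 6.8, -0.0, 0.0, 0.87, 120], [-22.2, 5.4, 6.7, -0.0, 0.0, 0.87, 120]]
[[-21.6, 7.4, 6.8, -0.0, 0.0, 0.88, 120], [-20.8, 9.4, 6.7, -0.0, 0.0, 0.87, 120], [-19.9, 11.3, 6.8, -0.0, 0.0, 0.88, 120], [-18.8, 13.0, 6.7, -0.0, 0.0, 0.87, 120], [-17.4, 14.7, 6.8, -0.0, 0.01, 0.88, 120]]
max [2.28e+01 1.47e+01 6.80e+00 0.00e+00 1.00e-02 8.80e-01]
```

>>> carry_out:
  targets:
    - [-19,-12.5,7,0,0,0.87,120]
    - [-20,-10.5,7,0,0,0.87,120]
    - [-21,-9,7,0,0,0.87,120]
    - [-22,-7,7,0,0,0.87,120]
    - [-22,-5,7,0,0,0.87,120]
  force: 60

```text
clock: 0.52
position: [0.2646, 0.5044, 0.1958]
tool_rot: [-3.141, 0.0, 2.368]
force: [0.8, 0.8, -0.4]
grip_width: 0.0452
```

>>> carry_out:
  targets:
    - [-22.5,-3,7,0,0,0.87,120]
    - [-23,-1,7,0,0,0.87,120]
    - [-23,1,7,0,0,0.87,120]
    - [-22.5,3.5,7,0,0,0.87,120]
    - [-22,5.5,7,0,0,0.87,120]

```text
clock: 0.93
position: [0.3356, 0.4152, 0.1609]
tool_rot: [-3.141, 0.0, 1.912]
force: [0.3, 0.1, -0.4]
grip_width: 0.0451
```

>>> carry_out:
  targets:
    - [-21.5,7.5,6.5,0,0,0.87,120]
    - [-21,9.5,6.5,0,0,0.87,120]
    - [-20,11.5,6.5,0,0,0.87,120]
    - [-19,13,6.5,0,0,0.87,120]
    - [-17.5,14.5,6.5,0,0,0.87,120]

```text
clock: 1.35
position: [0.4076, 0.326, 0.1284]
tool_rot: [-3.141, 0.0, 1.457]
force: [0.3, -0.2, 0.2]
grip_width: 0.0452
```

```bash
python3 - <<'E'
from h import *
gp=TC-.08*np.array([np.cos(PSI),np.sin(PSI)])
o=bot.observe();print(o['clock'],o['position'],o['tool_rot'],o['grip_width'],o['force'])
plan(np.array([*gp,.030]),tool(PSI),5,g=120)
f=grab('scene');cv2.imwrite('pics/s1.png',cv2.resize(f['color'][200:380,340:580],(800,600))[...,::-1])
E
```

```text
1.35 [0.40759667 0.32597677 0.12838949] [-3.14149630e+00  2.54524536e-04  1.45672897e+00] 0.04521420153769035 [ 0.26742345 -0.16750565  0.20521064]
[[0.2, -0.0, 19.7, -0.0, 0.0, -0.0, 120], [0.2, -0.0, 19.7, -0.0, 0.0, -0.0, 120], [0.2, -0.1, 19.7, -0.0, 0.0, -0.0, 120], [0.2, -0.0, 19.6, -0.0, 0.0, -0.01, 120], [0.2, -0.1, 19.7, -0.0, 0.0, -0.0, 120]]
max [2.00e-01 1.00e-01 1.97e+01 0.00e+00 0.00e+00 1.00e-02]
```

View pics/s1.png

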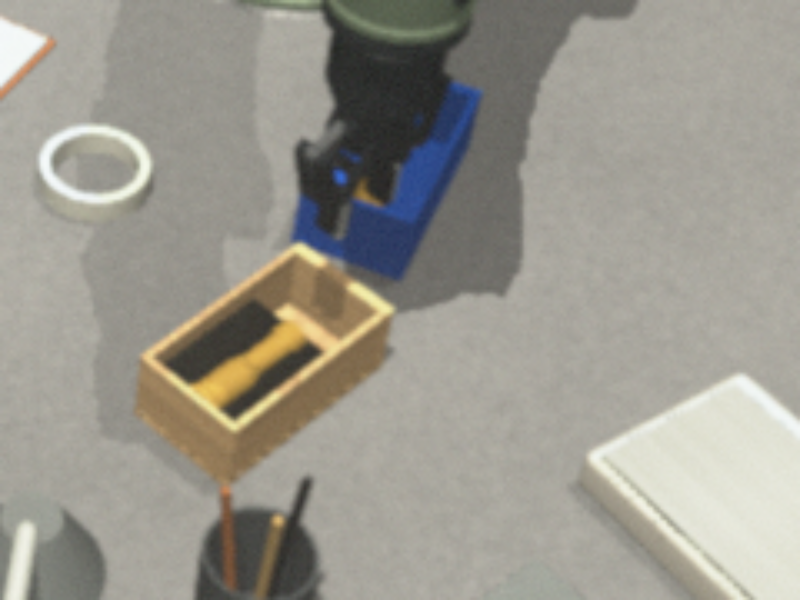

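The fingers straddle the label-end wall, at crop (330,255), and the blue tray sits close behind. I'll check that clearance.

```bash
python3 - <<'E'
from h import *
P=cloud(load('top')).reshape(-1,3)
ex=np.array([np.cos(PSI),np.sin(PSI)]);d=P[:,:2]-TC;d=np.c_[d@ex,d@[-ex[1],ex[0]]]
k=(P[:,2]>.045)&(P[:,2]<.08)&(d[:,0]<-.06)&(d[:,0]>-.22)&(abs(d[:,1])<.1)
q=d[k]
for y in np.arange(-.1,.1,.01):
    s=q[abs(q[:,1]-y)<.005];b=s[s[:,0]<-.093]
    print(round(y,2),'blue max x',b[:,0].max().round(3) if len(b) else '', 'tray min',s[s[:,0]>-.093][:,0].min().round(3) if (s[:,0]>-.093).any() else '')
E
```

```text
-0.1 blue max x -0.162 tray min 
-0.09 blue max x -0.134 tray min 
-0.08 blue max x -0.134 tray min 
-0.07 blue max x -0.138 tray min 
-0.06 blue max x -0.142 tray min 
-0.05 blue max x -0.145 tray min 
-0.04 blue max x -0.149 tray min -0.085
-0.03 blue max x -0.153 tray min -0.084
-0.02 blue max x -0.157 tray min -0.084
-0.01 blue max x -0.161 tray min -0.086
-0.0 blue max x -0.164 tray min -0.084
0.01 blue max x  tray min -0.085
0.02 blue max x  tray min -0.086
0.03 blue max x  tray min -0.084
0.04 blue max x  tray min -0.085
0.05 blue max x  tray min -0.079
0.06 blue max x  tray min 
0.07 blue max x  tray min 
0.08 blue max x  tray min 
0.09 blue max x  tray min
```

There's about 30 mm to the blue tray, so it's clear. Descending and gripping.

>>> carry_out:
  targets:
    - [0.2,0,20,0,0,0,120]
    - [0.2,0,20,0,0,0,120]
    - [0.2,0,20,0,0,0,120]
    - [0.2,0,20,0,0,0,120]
    - [0.2,0,18.4,0,0,0,120]

```text
clock: 1.82
position: [0.4068, 0.328, 0.0292]
tool_rot: [-3.141, 0.0, 1.462]
force: [-0.7, -0.6, -0.3]
grip_width: 0.0452
```

>>> carry_out:
  targets:
    - [0,0,0,0,0,0,170]
    - [0,0,0,0,0,0,200]
    - [0,0,0,0,0,0,230]
    - [0,0,0,0,0,0,255]
    - [0,0,0,0,0,0,255]
  force: 80

```text
clock: 2.23
position: [0.4075, 0.3283, 0.0313]
tool_rot: [3.141, -0.001, 1.461]
force: [-1.1, -1.5, 5.9]
grip_width: 0.0088
```

>>> carry_out:
  targets:
    - [0,0,0,0,0,0,255]
    - [0,0,0,0,0,0,255]
    - [0,0,-2,0,0,0,255]
    - [0,0,-4,0,0,0,255]
    - [0,0,-4,0,0,0,255]

```text
clock: 2.65
position: [0.407, 0.3279, 0.0408]
tool_rot: [-3.141, 0.0, 1.461]
force: [-0.3, 0.5, -4.7]
grip_width: 0.0089
```

>>> carry_out:
  targets:
    - [0,0,-10,0,0,0,255]
    - [0,0,-20,0,0,0,255]
    - [0,0,-25,0,0,0,255]
    - [0,0,-20,0,0,0,255]
    - [0,0,-5,0,0,0,255]

```text
clock: 3.07
position: [0.4082, 0.3287, 0.1237]
tool_rot: [3.139, -0.003, 1.461]
force: [0.3, 0.9, -5.4]
grip_width: 0.0091
```

```bash
cat >> h.py <<'E'
def held(show=None):
    o=bot.observe();R=Ro.from_euler('xyz',o['tool_rot']);p=o['position']
    for n in('top','scene'):
        f=grab(n);w=cloud(f)
        q=R.inv().apply(w.reshape(-1,3)-p)*1000  # tool coords mm: y along tray, z down
        # rim: tray x from wall = y ; candidates near expected rim plane z=-34
        k=(abs(q[:,0])<50)&(q[:,1]>18)&(q[:,1]<180)&(q[:,2]<-20)&(q[:,2]>-60)
        r=q[k]
        # side-wall rims |x|~42
        s=r[(abs(r[:,0])>39)&(abs(r[:,0])<45)]
        if len(s)>20:
            A=np.c_[s[:,1],s[:,0],np.ones(len(s))];c=np.linalg.lstsq(A,s[:,2],rcond=None)[0]
            for _ in range(3):
                e=s[:,2]-A@c;g=abs(e)<3;c=np.linalg.lstsq(A[g],s[g,2],rcond=None)[0]
            print(n,len(s),g.sum(),'rim slope deg (y,x)',np.degrees(c[:2]).round(2),'rim z at grasp',c[2].round(1),'mid',(c[2]+80*c[0]).round(1))
        print(' ymax',np.percentile(r[:,1],99),'x',np.percentile(r[:,0],[1,99]))
    print(o['clock'],p,o['tool_rot'],o['force'],o['moment'],o['grip_width'])
E
python3 - <<'E'
from h import *
held()
E
```

```text
top 250 141 rim slope deg (y,x) [ 0.83 -0.13] rim z at grasp -33.9 mid -32.7
 ymax 165.5627576855189 x [-44.533713    44.01718011]
scene 414 161 rim slope deg (y,x) [0.67 0.49] rim z at grasp -30.3 mid -29.4
 ymax 166.98294197089794 x [-47.52667406  43.09358687]
3.0667 [0.40820533 0.32873196 0.12374657] [ 3.13920432 -0.00321916  1.46092777] [ 0.33090162  0.93185296 -5.39122808] [0.13556998 0.28792958 0.02295963] 0.009142184300746913
```

Grip is good: sag about 0.7°, weight about 0.5 kg, back end 165 mm from the wall centre as expected. Planning the transfer and the dipped entry.

```bash
cat >> h.py <<'E'
SAG=np.radians(.75); LIP=LIP+.001*EX
def path(poses,g=255,start=None,q=.5):
    o=bot.observe(); p,R=start or (o['position'],Ro.from_euler('xyz',o['tool_rot']))
    rows=[]
    for p1,R1 in poses:
        s=np.round(R.inv().apply(np.asarray(p1)-p)*1000/q)*q; r=np.round((R.inv()*R1).as_rotvec()/np.radians(6),2)
        rows.append([float(x)+0. for x in [*s,*r]]+[g]); p=p+R.apply(s/1000);R=R*Ro.from_rotvec(r*np.radians(6))
    for i in range(0,len(rows),5): print(rows[i:i+5])
    print('max',np.abs(np.array(rows)[:,:6]).max(0)); return p,R
def tcp(B,e,th,y=0):  # back-bottom corner B behind lip, e over lining (mm), tray tilt deg
    t=np.radians(th); R=tool(YS,t-SAG)
    # from back-bottom corner to grasp point in tray axes: (-165, +49)
    gx=-165*np.cos(t)+49*np.sin(t); gz=165*np.sin(t)+49*np.cos(t)
    xy=LIP+EX*(B+gx)/1000+EY*y/1000
    return np.array([*xy,.023+(e+gz)/1000])+.019*R.apply([0,0,1]),R
def tray():  # B,e,th,y from measured pose
    o=bot.observe();R=Ro.from_euler('xyz',o['tool_rot']);g=o['position']-.019*R.apply([0,0,1])
    ty=R.apply([0,1,0]);t=np.arcsin(-ty[2])+SAG
    d=g[:2]-LIP; gx=-165*np.cos(t)+49*np.sin(t); gz=165*np.sin(t)+49*np.cos(t)
    B=d@EX*1000-gx;e=(g[2]-.023)*1000-gz
    print('B %.1f e %.1f th %.2f y %.1f yawerr %.2f | front x %.1f z %.1f | roof z %.1f'%(B,e,np.degrees(t),d@EY*1000,np.degrees(np.arctan2(ty[1],ty[0])-YS),B-170*np.cos(t),e+170*np.sin(t),e+(B-90)*np.tan(t)+64/np.cos(t)),'F',(np.round([o['force'][:2]@EX,o['force'][:2]@EY,o['force'][2]],1)),o['clock'])
E
python3 - <<'E'
from h import *
o=bot.observe();p0=o['position']
pE,_=tcp(-60,60,.75);pE[2]=.165
print(pE)
N=25;P=[]
for i in range(1,N+1):
    u=i/N; s=u*u*(3-2*u)
    s=.5*s+.5*u if False else s
    p=p0+(pE-p0)*s; p[2]=p0[2]+(pE[2]-p0[2])*min(1,2.5*u)
    P.append((p,tool(PSI+(YS-PSI)*s)))
end=path(P)
print([np.hypot(*x[0][:2]).round(3) for x in P[::4]])
E
```

```text
[ 0.42497347 -0.24574243  0.165     ]
[[-2.5, 0.5, -4.5, 0.01, -0.02, 0.02, 255], [-8.0, 1.0, -4.0, 0.0, 0.0, -0.03, 255], [-12.0, 1.5, -4.5, 0.0, 0.0, -0.06, 255], [-16.5, 2.5, -4.5, 0.0, 0.0, -0.07, 255], [-20.0, 2.5, -4.5, 0.0, 0.0, -0.09, 255]]
[[-23.5, 2.5, -4.0, 0.0, 0.0, -0.1, 255], [-26.5, 3.0, -4.5, 0.0, 0.0, -0.12, 255], [-29.0, 2.5, -4.5, 0.0, 0.0, -0.12, 255], [-30.5, 2.5, -4.0, 0.0, 0.0, -0.14, 255], [-32.5, 2.0, -4.5, 0.0, 0.0, -0.14, 255]]
[[-33.5, 2.0, 0.0, 0.0, 0.0, -0.15, 255], [-34.5, 1.0, 0.0, 0.0, 0.0, -0.15, 255], [-34.5, 1.0, 0.0, 0.0, 0.0, -0.15, 255], [-34.0, 0.0, 0.0, 0.0, 0.0, -0.15, 255], [-33.5, -0.5, 0.0, 0.0, 0.0, -0.15, 255]]
[[-32.5, -1.0, 0.0, 0.0, 0.0, -0.14, 255], [-31.0, -1.0, 0.0, 0.0, 0.0, -0.13, 255], [-29.0, -2.0, 0.0, 0.0, 0.0, -0.13, 255], [-26.5, -1.5, 0.0, 0.0, 0.0, -0.11, 255], [-23.5, -2.0, 0.0, 0.0, 0.0, -0.11, 255]]
[[-20.0, -2.0, 0.0, 0.0, 0.0, -0.09, 255], [-16.5, -1.5, 0.0, 0.0, 0.0, -0.07, 255], [-12.5, -1.5, 0.0, 0.0, 0.0, -0.05, 255], [-7.5, -1.0, 0.0, 0.0, 0.0, -0.04, 255], [-3.0, 0.0, 0.0, 0.0, 0.0, -0.01, 255]]
max [3.45e+01 3.00e+00 4.50e+00 1.00e-02 2.00e-02 1.50e-01]
[np.float64(0.522), np.float64(0.49), np.float64(0.442), np.float64(0.417), np.float64(0.434), np.float64(0.471), np.float64(0.491)]
```

>>> carry_out:
  targets:
    - [-2.5,0.5,-4.5,0,0,0,255]
    - [-8,1,-4,0,0,-0.03,255]
    - [-12,1.5,-4.5,0,0,-0.06,255]
    - [-16.5,2.5,-4.5,0,0,-0.07,255]
    - [-20,2.5,-4.5,0,0,-0.09,255]

```text
clock: 3.58
position: [0.4089, 0.267, 0.1422]
tool_rot: [-3.141, 0.001, 1.488]
force: [0.2, -0.6, -4.8]
grip_width: 0.0089
```

>>> carry_out:
  targets:
    - [-23.5,2.5,-4,0,0,-0.1,255]
    - [-26.5,3,-4.5,0,0,-0.12,255]
    - [-29,2.5,-4.5,0,0,-0.12,255]
    - [-30.5,2.5,-4,0,0,-0.14,255]
    - [-32.5,2,-4.5,0,0,-0.14,255]

```text
clock: 4.0
position: [0.4127, 0.1236, 0.1638]
tool_rot: [-3.141, 0.001, 1.553]
force: [1.3, 0.2, -5.8]
grip_width: 0.0089
```

>>> carry_out:
  targets:
    - [-33.5,2,0,0,0,-0.15,255]
    - [-34.5,1,0,0,0,-0.15,255]
    - [-34.5,1,0,0,0,-0.15,255]
    - [-34,0,0,0,0,-0.15,255]
    - [-33.5,-0.5,0,0,0,-0.15,255]

```text
clock: 4.42
position: [0.4179, -0.0467, 0.1638]
tool_rot: [-3.141, 0.0, 1.631]
force: [0.6, 0.1, -5.4]
grip_width: 0.0094
```

>>> carry_out:
  targets:
    - [-32.5,-1,0,0,0,-0.14,255]
    - [-31,-1,0,0,0,-0.13,255]
    - [-29,-2,0,0,0,-0.13,255]
    - [-26.5,-1.5,0,0,0,-0.11,255]
    - [-23.5,-2,0,0,0,-0.11,255]

```text
clock: 4.83
position: [0.4223, -0.1893, 0.1637]
tool_rot: [-3.141, 0.0, 1.695]
force: [0.8, 0.7, -4.3]
grip_width: 0.0088
```

>>> carry_out:
  targets:
    - [-20,-2,0,0,0,-0.09,255]
    - [-16.5,-1.5,0,0,0,-0.07,255]
    - [-12.5,-1.5,0,0,0,-0.05,255]
    - [-7.5,-1,0,0,0,-0.04,255]
    - [-3,0,0,0,0,-0.01,255]

```text
clock: 5.25
position: [0.4247, -0.2479, 0.1637]
tool_rot: [-3.141, 0.0, 1.721]
force: [-0.8, 1.3, -4.8]
grip_width: 0.0084
```

```bash
python3 - <<'E'
from h import *
tray();held()
W=[(-60,60,.75),(-30,45,11),(-20,31.5,11)]
P=[]
# to W1 in 6 rows, W2 in 2
for a,b,n in((W[0],W[1],8),(W[1],W[2],2)):
    for i in range(1,n+1): P.append(tcp(*(np.array(a)+(np.array(b)-a)*i/n)))
path(P)
f=load('top');cv2.imwrite('pics/t2.png',cv2.resize(f['color'][95:320,230:450],(782,600)[::1],interpolation=cv2.INTER_CUBIC)[...,::-1])
E
```

```text
B -60.6 e 108.4 th 0.80 y -2.1 yawerr 0.01 | front x -230.6 z 110.8 | roof z 170.3 F [-0.6  1.4 -4.8] 5.25
top 236 130 rim slope deg (y,x) [-0.02 -0.4 ] rim z at grasp -32.1 mid -32.1
 ymax 166.16668328087897 x [-45.64958295  44.77743336]
scene 348 115 rim slope deg (y,x) [ 0.36 -0.81] rim z at grasp -30.0 mid -29.5
 ymax 167.18471817906433 x [-46.24793167  46.13268936]
5.25 [ 0.42472748 -0.24791397  0.16369414] [-3.14067377e+00  1.12508247e-04  1.72124036e+00] [-0.84364509  1.30166056 -4.82804678] [-0.02266613  0.4623149   0.03551952] 0.008414648874437911
[[1.0, 4.0, 47.0, 0.21, 0.0, 0.01, 255], [0.0, 5.0, -2.0, 0.21, 0.0, 0.0, 255], [0.0, 4.5, -2.0, 0.22, 0.0, 0.0, 255], [0.0, 4.5, -2.0, 0.21, 0.0, 0.0, 255], [0.0, 4.5, -2.0, 0.21, 0.0, 0.0, 255]]
[[0.0, 5.0, -2.5, 0.22, 0.0, 0.0, 255], [0.0, 4.5, -2.0, 0.21, 0.0, 0.0, 255], [0.0, 5.0, -2.5, 0.21, 0.0, 0.0, 255], [0.0, 6.0, 5.5, 0.0, 0.0, 0.0, 255], [0.0, 6.0, 6.0, 0.0, 0.0, 0.0, 255]]
max [1.0e+00 6.0e+00 4.7e+01 2.2e-01 0.0e+00 1.0e-02]
```

View pics/t2.png

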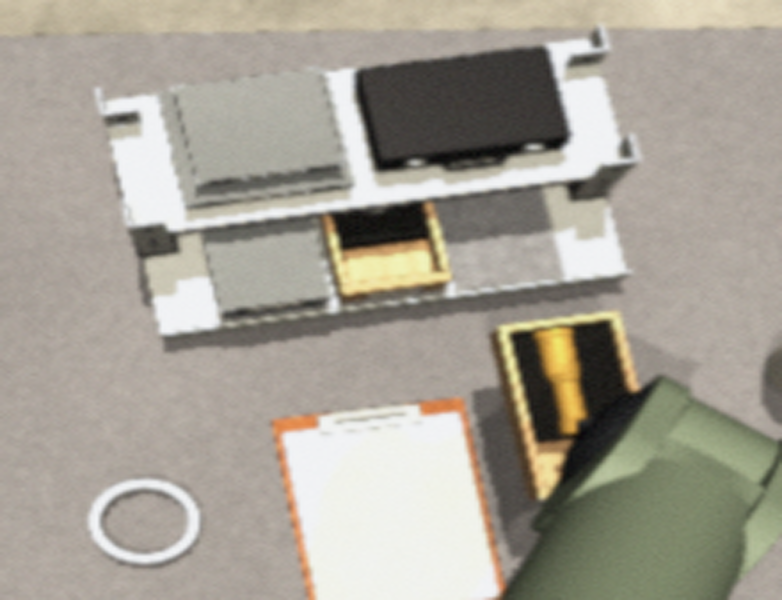

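The tray is held level in front of the free place, with its rim at crop (560,330). The lining's outer edge is at crop (562,255). I'll check the lateral line from the lining edges, then plan the entry.

```bash
sed -i 's/SAG=np.radians(.75)/SAG=np.radians(.5)/' h.py; cat >> h.py <<'E'
def wp(W,g=255,q=.5):
    P=[]
    for (a,b,n) in [(W[i][:3],W[i+1][:3],W[i+1][3]) for i in range(len(W)-1)]:
        for i in range(1,n+1):
            P.append(tcp(*(np.array(a)+(np.array(b)-a)*i/n)))
    return path(P,g,q=q)
E
python3 - <<'E'
from h import *
f=load('top');T=f['cam_to_world'];K=f['K'];g=cv2.cvtColor(f['color'],cv2.COLOR_RGB2GRAY)
def px(xl,yl,z): # lip-frame mm -> pixel
    w=np.array([*(LIP+EX*xl/1000+EY*yl/1000),z]);c=T[:3,:3].T@(w-T[:3,3])
    return cv2.projectPoints(c[None,None],np.zeros(3),np.zeros(3),K,np.array([float(f['k1']),0,0,0]))[0].ravel()
for x in(20,30,40,50,60):
    ys=np.arange(-75,75,1.);v=[]
    for y in ys:
        u=px(x,y,.023);v.append(cv2.getRectSubPix(g,(1,1),tuple(map(float,u)))[0,0])
    v=np.array(v,float);d=np.gradient(cv2.GaussianBlur(v[:,None],(1,7),0).ravel())
    i=np.argsort(-abs(d))[:1];print(x,'outer edge',ys[:60][np.argmax(-d[:60])],'inner',[(ys[j],d[j].round(1)) for j in range(100,149) if abs(d[j])>4])
# lip row: along x at y=0
for y in(-30,0,30):
    print(y,[int(cv2.getRectSubPix(g,(1,1),tuple(map(float,px(x,y,.045))))[0,0]) for x in range(-12,13,1)])
tray()
wp([(-60.6,108,.5),(-45,45,11,12),(-20,31.5,11,3)])
E
```

```text
20 outer edge -45.0 inner [(np.float64(46.0), np.float64(4.8)), (np.float64(47.0), np.float64(5.9)), (np.float64(48.0), np.float64(5.3))]
30 outer edge -45.0 inner [(np.float64(50.0), np.float64(-4.4)), (np.float64(51.0), np.float64(-7.1)), (np.float64(52.0), np.float64(-8.2)), (np.float64(53.0), np.float64(-7.8)), (np.float64(54.0), np.float64(-6.0)), (np.float64(58.0), np.float64(6.0)), (np.float64(59.0), np.float64(7.9)), (np.float64(60.0), np.float64(9.0)), (np.float64(61.0), np.float64(9.5)), (np.float64(62.0), np.float64(9.4)), (np.float64(63.0), np.float64(8.6)), (np.float64(64.0), np.float64(6.8)), (np.float64(65.0), np.float64(4.5))]
40 outer edge -45.0 inner [(np.float64(45.0), np.float64(6.0)), (np.float64(46.0), np.float64(8.1)), (np.float64(47.0), np.float64(8.1)), (np.float64(48.0), np.float64(5.8)), (np.float64(50.0), np.float64(-4.1)), (np.float64(51.0), np.float64(-10.2)), (np.float64(52.0), np.float64(-15.5)), (np.float64(53.0), np.float64(-18.2)), (np.float64(54.0), np.float64(-17.8)), (np.float64(55.0), np.float64(-14.1)), (np.float64(56.0), np.float64(-7.2)), (np
[... 2214 characters left out ...]
.2 th 0.53 y -0.9 yawerr 0.07 | front x -229.5 z 110.8 | roof z 171.9 F [ 0.3  0.4 -5. ] 5.35
[[1.0, 0.5, 4.0, 0.14, 0.0, 0.01, 255], [0.0, 2.0, 3.0, 0.15, 0.0, 0.0, 255], [0.0, 2.0, 2.5, 0.14, 0.0, 0.0, 255], [0.0, 2.0, 2.5, 0.15, 0.0, 0.0, 255], [0.0, 2.0, 3.0, 0.14, 0.0, 0.0, 255]]
[[0.0, 2.5, 2.5, 0.15, 0.0, 0.0, 255], [0.0, 2.0, 2.5, 0.15, 0.0, 0.0, 255], [0.0, 2.5, 2.5, 0.14, 0.0, 0.0, 255], [0.0, 2.5, 2.5, 0.15, 0.0, 0.0, 255], [0.0, 2.5, 2.5, 0.14, 0.0, 0.0, 255]]
[[0.0, 2.5, 2.5, 0.15, 0.0, 0.0, 255], [0.0, 2.5, 2.5, 0.15, 0.0, 0.0, 255], [0.0, 9.0, 3.0, 0.0, 0.0, 0.0, 255], [0.0, 9.0, 3.0, 0.0, 0.0, 0.0, 255], [0.0, 9.0, 3.0, 0.0, 0.0, 0.0, 255]]
max [1.   9.   4.   0.15 0.   0.01]
```

>>> carry_out:
  targets:
    - [1,0.5,4,0.14,0,0.01,255]
    - [0,2,3,0.15,0,0,255]
    - [0,2,2.5,0.14,0,0,255]
    - [0,2,2.5,0.15,0,0,255]
    - [0,2,3,0.14,0,0,255]

```text
clock: 5.77
position: [0.4344, -0.2437, 0.1482]
tool_rot: [-3.064, 0.0, 1.723]
force: [0.3, 0.3, -4.6]
grip_width: 0.0088
```

>>> carry_out:
  targets:
    - [0,2.5,2.5,0.15,0,0,255]
    - [0,2,2.5,0.15,0,0,255]
    - [0,2.5,2.5,0.14,0,0,255]
    - [0,2.5,2.5,0.15,0,0,255]
    - [0,2.5,2.5,0.14,0,0,255]

```text
clock: 6.18
position: [0.4446, -0.2426, 0.1346]
tool_rot: [-2.988, 0.0, 1.722]
force: [-0.1, -0.7, -4.6]
grip_width: 0.0092
```

>>> carry_out:
  targets:
    - [0,2.5,2.5,0.15,0,0,255]
    - [0,2.5,2.5,0.15,0,0,255]
    - [0,9,3,0,0,0,255]
    - [0,9,3,0,0,0,255]
    - [0,9,3,0,0,0,255]

```text
clock: 6.6
position: [0.4741, -0.238, 0.1149]
tool_rot: [-2.959, 0.0, 1.722]
force: [0.1, -0.1, -5.4]
grip_width: 0.0086
```

```bash
python3 - <<'E'
from h import *
tray();held();tray()
wp([(-20,31.5,11),(0,27.1,11,2),(75,12.5,11,8),(110,5.7,11,5)])
f=load('scene');cv2.imwrite('pics/s3.png',cv2.resize(f['color'][190:370,120:360],(800,600),interpolation=cv2.INTER_CUBIC)[...,::-1])
E
```

```text
B -18.6 e 31.0 th 10.98 y 0.3 yawerr 0.05 | front x -185.4 z 63.4 | roof z 75.2 F [ 0.  -0.2 -5.4] 6.6
top 92 47 rim slope deg (y,x) [ 0.71 56.8 ] rim z at grasp -75.7 mid -74.7
 ymax 166.67839553755772 x [-13.3504596   44.74406727]
scene 314 118 rim slope deg (y,x) [ 0.37 -0.09] rim z at grasp -30.9 mid -30.4
 ymax 167.12719678456605 x [-47.59652938  46.96909015]
6.6 [ 0.4740611  -0.23804157  0.11486452] [-2.95874333e+00  4.69948258e-06  1.72202427e+00] [ 0.06765511 -0.14757328 -5.42035715] [ 0.00921537 -0.02986162 -0.00038932] 0.008606133218745954
B -18.3 e 30.6 th 11.00 y 0.6 yawerr 0.12 | front x -185.1 z 63.0 | roof z 74.7 F [ 0.1  0.5 -4.6] 6.7
[[-0.5, 8.5, -0.5, 0.0, 0.0, 0.02, 255], [0.0, 10.0, 0.5, 0.0, 0.0, 0.0, 255], [0.0, 9.5, 0.0, 0.0, 0.0, 0.0, 255], [0.0, 9.5, 0.0, 0.0, 0.0, 0.0, 255], [0.0, 9.5, 0.5, 0.0, 0.0, 0.0, 255]]
[[0.0, 10.0, 0.0, 0.0, 0.0, 0.0, 255], [0.0, 9.5, 0.0, 0.0, 0.0, 0.0, 255], [0.0, 9.5, 0.0, 0.0, 0.0, 0.0, 255], [0.0, 9.5, 0.0, 0.0, 0.0, 0.0, 255], [0.0, 9.5, 0.5, 0.0, 0.0, 0.0, 255]]
[[0.0, 7.0, 0.0, 0.0, 0.0, 0.0, 255], [0.0, 7.5, 0.0, 0.0, 0.0, 0.0, 255], [0.0, 7.0, 0.0, 0.0, 0.0, 0.0, 255], [0.0, 7.0, 0.0, 0.0, 0.0, 0.0, 255], [0.0, 7.0, 0.0, 0.0, 0.0, 0.0, 255]]
max [ 0.5  10.    0.5   0.    0.    0.02]
```

View pics/s3.png

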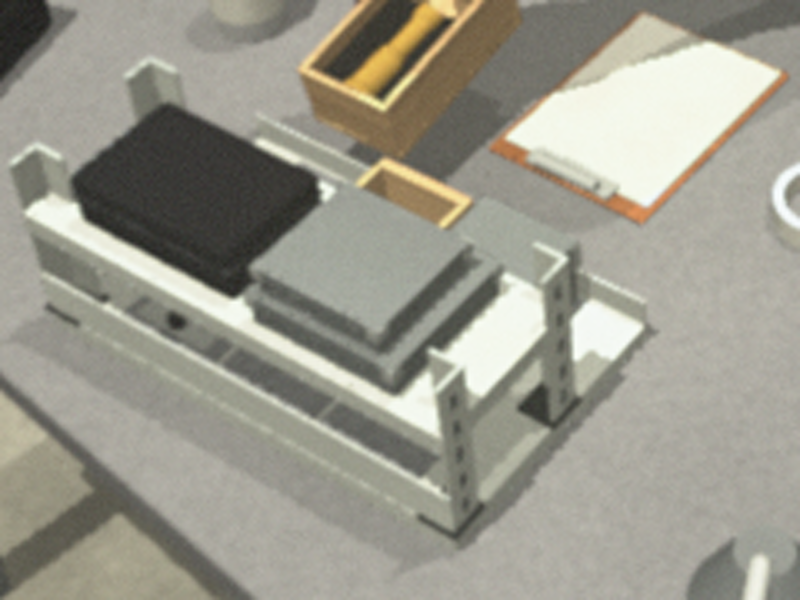

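The tray is dipped in front of the lip, back bottom edge at crop (400,155), aligned with the free place and clear of the bottle. Entering.

>>> carry_out:
  targets:
    - [-0.5,8.5,-0.5,0,0,0.01,255]
    - [0,10,0.5,0,0,0,255]
    - [0,9.5,0,0,0,0,255]
    - [0,9.5,0,0,0,0,255]
    - [0,9.5,0.5,0,0,0,255]

```text
clock: 7.12
position: [0.5199, -0.2316, 0.1062]
tool_rot: [-2.959, 0.0, 1.721]
force: [0.3, -0.6, -5.5]
grip_width: 0.0089
```

>>> carry_out:
  targets:
    - [0,10,0,0,0,0,255]
    - [0,9.5,0,0,0,0,255]
    - [0,9.5,0,0,0,0,255]
    - [0,9.5,0,0,0,0,255]
    - [0,9.5,0,0,0,0,255]

```text
clock: 7.53
position: [0.5663, -0.2246, 0.0974]
tool_rot: [-2.958, 0.0, 1.721]
force: [-0.8, -0.6, -4.6]
grip_width: 0.0091
```

```bash
python3 - <<'E'
from h import *
tray()
wp([(75,12.5,11),(112,5.3,11,5),(125,3,11,2),(140,2.3,9.5,3)])
E
```

```text
B 74.6 e 13.5 th 11.01 y -0.3 yawerr -0.01 | front x -92.3 z 45.9 | roof z 75.7 F [-0.9 -0.5 -4.6] 7.5333
[[0.5, 8.0, 1.0, 0.0, 0.0, 0.0, 255], [0.0, 7.5, 0.0, 0.0, 0.0, 0.0, 255], [0.0, 7.5, 0.0, 0.0, 0.0, 0.0, 255], [0.0, 7.5, 0.0, 0.0, 0.0, 0.0, 255], [0.0, 8.0, 0.0, 0.0, 0.0, 0.0, 255]]
[[0.0, 6.5, 0.0, 0.0, 0.0, 0.0, 255], [0.0, 6.5, 0.0, 0.0, 0.0, 0.0, 255], [0.0, 4.5, 1.0, -0.08, 0.0, 0.0, 255], [0.0, 5.0, 0.5, -0.09, 0.0, 0.0, 255], [0.0, 4.5, 1.0, -0.08, 0.0, 0.0, 255]]
max [0.5  8.   1.   0.09 0.   0.  ]
```

>>> carry_out:
  targets:
    - [0.5,8,1,0,0,0,255]
    - [0,7.5,0,0,0,0,255]
    - [0,7.5,0,0,0,0,255]
    - [0,7.5,0,0,0,0,255]
    - [0,8,0,0,0,0,255]

```text
clock: 7.95
position: [0.6032, -0.2186, 0.0895]
tool_rot: [-2.958, 0.0, 1.721]
force: [-1.0, -0.1, -5.0]
grip_width: 0.009
```

```bash
python3 - <<'E'
from h import *
tray()
wp([(112,5.3,11),(125,3.2,11,3),(140,2.3,9.5,4),(155,2,8.5,4),(162,2,8.2,4)],q=.25)
E
```

```text
B 112.0 e 5.6 th 11.00 y 0.1 yawerr -0.02 | front x -54.9 z 38.0 | roof z 75.1 F [-1.   0.1 -5. ] 7.95
[[-0.25, 4.5, 0.25, 0.0, 0.0, 0.0, 255], [0.0, 4.25, -0.25, 0.0, 0.0, 0.0, 255], [0.0, 4.5, 0.0, 0.0, 0.0, 0.0, 255], [0.0, 3.5, 0.5, -0.06, 0.0, 0.0, 255], [0.0, 3.5, 0.75, -0.07, 0.0, 0.0, 255]]
[[0.0, 3.5, 0.75, -0.06, 0.0, 0.0, 255], [0.0, 3.5, 0.5, -0.06, 0.0, 0.0, 255], [0.0, 3.75, 0.25, -0.04, 0.0, 0.0, 255], [0.0, 3.5, 0.25, -0.04, 0.0, 0.0, 255], [0.0, 3.5, 0.25, -0.05, 0.0, 0.0, 255]]
[[0.0, 3.75, 0.25, -0.04, 0.0, 0.0, 255], [0.0, 1.5, 0.0, -0.01, 0.0, 0.0, 255], [0.25, 1.75, 0.0, -0.01, 0.0, 0.0, 255], [0.0, 1.75, 0.0, -0.01, 0.0, 0.0, 255], [0.0, 1.75, 0.0, -0.02, 0.0, 0.0, 255]]
max [0.25 4.5  0.75 0.07 0.   0.  ]
```

>>> carry_out:
  targets:
    - [0,4.5,0.25,0,0,0,255]
    - [0,4.25,-0.25,0,0,0,255]
    - [0,4.5,0,0,0,0,255]
    - [0,3.5,0.5,-0.06,0,0,255]
    - [0,3.5,0.75,-0.07,0,0,255]

```text
clock: 8.37
position: [0.6223, -0.2157, 0.0846]
tool_rot: [-2.972, 0.0, 1.721]
force: [0.0, 0.2, -5.2]
grip_width: 0.0089
```

>>> carry_out:
  targets:
    - [0,3.5,0.75,-0.06,0,0,255]
    - [0,3.5,0.5,-0.06,0,0,255]
    - [0,3.75,0.25,-0.04,0,0,255]
    - [0,3.5,0.25,-0.04,0,0,255]
    - [0,3.5,0.25,-0.05,0,0,255]

```text
clock: 8.78
position: [0.6394, -0.2131, 0.0799]
tool_rot: [-2.999, 0.0, 1.721]
force: [0.4, 0.7, -4.8]
grip_width: 0.0086
```

```bash
python3 - <<'E'
from h import *
tray()
wp([(151.5,2,8.8),(155,2,8.5,2),(166,1.8,8.2,7)],q=.25)
E
```

```text
B 151.0 e 2.3 th 8.69 y 0.2 yawerr -0.01 | front x -17.1 z 28.0 | roof z 76.4 F [ 0.5  0.7 -4.8] 8.7833
[[-0.25, 2.25, 0.25, -0.01, 0.0, 0.0, 255], [0.0, 1.75, 0.0, -0.02, 0.0, 0.0, 255], [0.0, 1.5, 0.0, -0.01, 0.0, 0.0, 255], [0.0, 1.5, 0.0, -0.01, 0.0, 0.0, 255], [0.0, 1.5, -0.25, 0.0, 0.0, 0.0, 255]]
[[0.0, 1.5, 0.0, -0.01, 0.0, 0.0, 255], [0.0, 1.75, 0.0, -0.01, 0.0, 0.0, 255], [0.0, 1.5, 0.0, -0.01, 0.0, 0.0, 255], [0.0, 1.5, -0.25, 0.0, 0.0, 0.0, 255]]
max [0.25 2.25 0.25 0.02 0.   0.  ]
```

>>> carry_out:
  targets:
    - [0,2.25,0.25,-0.01,0,0,255]
    - [0,1.75,0,-0.02,0,0,255]
    - [0,1.5,0,-0.01,0,0,255]
    - [0,1.5,0,-0.01,0,0,255]
    - [0,1.5,-0.25,0,0,0,255]

```text
clock: 9.2
position: [0.6474, -0.2119, 0.0787]
tool_rot: [-3.003, 0.0, 1.721]
force: [-0.1, -0.5, -4.3]
grip_width: 0.0087
```

>>> carry_out:
  targets:
    - [0,1.5,0,-0.01,0,0,255]
    - [0,1.75,0,-0.01,0,0,255]
    - [0,1.5,0,-0.01,0,0,255]
    - [0,1.5,-0.25,0,0,0,255]
    - [0,0,0,0,0,0,255]

```text
clock: 9.62
position: [0.6538, -0.2108, 0.0781]
tool_rot: [-3.007, 0.0, 1.721]
force: [0.0, -0.4, -4.6]
grip_width: 0.009
```

```bash
python3 - <<'E'
from h import *
tray()
wp([(166,1.8,8.2),(172,1.6,7.8,6)],q=.25)
wp([(172,1.6,7.8),(173,1.2,4,8)],q=.25)
E
```

```text
B 166.0 e 1.8 th 8.23 y 0.3 yawerr -0.00 | front x -2.3 z 26.1 | roof z 77.5 F [-0.  -0.4 -4.6] 9.6167
[[-0.25, 1.0, 0.25, -0.02, 0.0, 0.0, 255], [0.0, 1.0, 0.0, -0.01, 0.0, 0.0, 255], [0.0, 1.0, 0.0, -0.01, 0.0, 0.0, 255], [0.0, 0.75, 0.25, -0.01, 0.0, 0.0, 255], [0.0, 1.0, 0.0, -0.01, 0.0, 0.0, 255]]
[[0.0, 1.0, 0.25, -0.01, 0.0, 0.0, 255]]
max [0.25 1.   0.25 0.02 0.   0.  ]
[[-0.25, 5.75, 2.0, -0.15, 0.0, 0.0, 255], [0.0, -0.25, 1.5, -0.08, 0.0, 0.0, 255], [0.0, 0.0, 1.25, -0.08, 0.0, 0.0, 255], [0.0, -0.25, 1.5, -0.08, 0.0, 0.0, 255], [0.0, 0.0, 1.5, -0.08, 0.0, 0.0, 255]]
[[0.0, -0.25, 1.25, -0.08, 0.0, 0.0, 255], [0.0, 0.0, 1.5, -0.08, 0.0, 0.0, 255], [0.0, -0.25, 1.25, -0.08, 0.0, 0.0, 255]]
max [0.25 5.75 2.   0.15 0.   0.  ]
```

>>> carry_out:
  targets:
    - [0,1,0.25,-0.02,0,0,255]
    - [0,1,0,-0.01,0,0,255]
    - [0,1,0,-0.01,0,0,255]
    - [0,1,0.25,-0.01,0,0,255]
    - [0,1,0,-0.01,0,0,255]

```text
clock: 10.03
position: [0.6584, -0.2102, 0.0769]
tool_rot: [-3.013, 0.0, 1.721]
force: [0.3, -0.2, -4.1]
grip_width: 0.0087
```

>>> carry_out:
  targets:
    - [0,1,0.25,-0.01,0,0,255]
    - [0,0.5,0,0,0,0,255]
    - [0,0,0,0,0,0,255]

```text
clock: 10.28
position: [0.6598, -0.21, 0.0765]
tool_rot: [-3.014, 0.0, 1.721]
force: [-0.3, 0.5, -4.7]
grip_width: 0.009
```

```bash
python3 - <<'E'
from h import *
tray()
wp([(172.7,1.6,7.8),(173.5,1.3,4,8)],q=.25)
E
```

```text
B 172.4 e 1.3 th 7.82 y 0.2 yawerr -0.01 | front x 4.0 z 24.4 | roof z 77.2 F [-0.3  0.6 -4.7] 10.2833
[[-0.25, 0.0, 1.25, -0.08, 0.0, 0.0, 255], [0.0, 0.0, 1.25, -0.08, 0.0, 0.0, 255], [0.0, -0.25, 1.5, -0.08, 0.0, 0.0, 255], [0.0, -0.25, 1.25, -0.08, 0.0, 0.0, 255], [0.0, 0.0, 1.5, -0.08, 0.0, 0.0, 255]]
[[0.0, -0.25, 1.25, -0.08, 0.0, 0.0, 255], [0.0, 0.0, 1.5, -0.08, 0.0, 0.0, 255], [0.0, -0.25, 1.5, -0.08, 0.0, 0.0, 255]]
max [0.25 0.25 1.5  0.08 0.   0.  ]
```

>>> carry_out:
  targets:
    - [0,0,1.25,-0.08,0,0,255]
    - [0,0,1.25,-0.08,0,0,255]
    - [0,-0.25,1.5,-0.08,0,0,255]
    - [0,-0.25,1.25,-0.08,0,0,255]

```text
clock: 10.62
position: [0.6585, -0.2102, 0.0712]
tool_rot: [-3.048, 0.0, 1.721]
force: [0.0, -0.4, -3.7]
grip_width: 0.0091
```

>>> carry_out:
  targets:
    - [0,0,1.5,-0.08,0,0,255]
    - [0,-0.25,1.25,-0.08,0,0,255]
    - [0,0,1.5,-0.08,0,0,255]
    - [0,-0.25,1.5,-0.08,0,0,255]

```text
clock: 10.95
position: [0.6577, -0.2103, 0.0656]
tool_rot: [-3.082, 0.0, 1.721]
force: [-0.6, -0.5, -4.2]
grip_width: 0.0091
```

```bash
python3 - <<'E'
from h import *
tray()
wp([(173.5,1.3,4),(173.5,1.2,.5,7)],q=.25)
E
```

```text
B 173.5 e 1.3 th 3.93 y 0.2 yawerr -0.01 | front x 3.9 z 13.0 | roof z 71.2 F [-0.7 -0.4 -4.2] 10.95
[[-0.25, -0.25, 1.25, -0.07, 0.0, 0.0, 255], [0.0, -0.25, 1.5, -0.09, 0.0, 0.0, 255], [0.0, -0.25, 1.5, -0.08, 0.0, 0.0, 255], [0.0, -0.25, 1.5, -0.08, 0.0, 0.0, 255], [0.0, -0.25, 1.25, -0.09, 0.0, 0.0, 255]]
[[0.0, -0.25, 1.5, -0.08, 0.0, 0.0, 255], [0.0, -0.25, 1.5, -0.08, 0.0, 0.0, 255]]
max [0.25 0.25 1.5  0.09 0.   0.  ]
```

>>> carry_out:
  targets:
    - [0,-0.25,1.25,-0.07,0,0,255]
    - [0,-0.25,1.5,-0.09,0,0,255]
    - [0,-0.25,1.5,-0.08,0,0,255]
    - [0,-0.25,1.5,-0.08,0,0,255]

```text
clock: 11.28
position: [0.6564, -0.2105, 0.0599]
tool_rot: [-3.115, 0.0, 1.721]
force: [0.3, -0.1, -5.1]
grip_width: 0.0089
```

>>> carry_out:
  targets:
    - [0,-0.25,1.25,-0.09,0,0,255]
    - [0,-0.25,1.5,-0.08,0,0,255]
    - [0,-0.25,1.25,-0.08,0,0,255]
    - [0,0,0,0,0,0,255]

```text
clock: 11.62
position: [0.6552, -0.2108, 0.0558]
tool_rot: [-3.141, 0.0, 1.72]
force: [-0.8, 0.7, -4.2]
grip_width: 0.0086
```

>>> carry_out:
  targets:
    - [0,0.5,0,0,0,0,255]
    - [0,0.75,0,0,0,0,255]
    - [0,0.75,0,0,0,0,255]

```text
clock: 11.87
position: [0.6579, -0.2103, 0.0561]
tool_rot: [-3.141, 0.0, 1.721]
force: [0.2, 0.1, -5.0]
grip_width: 0.0087
```

```bash
python3 - <<'E'
from h import *
tray();print(bot.observe()['moment'])
E
```

```text
B 175.8 e 1.5 th 0.55 y 0.2 yawerr -0.00 | front x 5.8 z 3.1 | roof z 66.3 F [ 0.2  0.  -5. ] 11.8667
[-0.05073693  0.35414826  0.00894542]
```

>>> carry_out:
  targets:
    - [0,0.5,0,0,0,0,255]
    - [0,0.5,0,0,0,0,255]
    - [0,0,0,0,0,0,255]

```text
clock: 12.12
position: [0.6588, -0.2101, 0.056]
tool_rot: [-3.141, 0.0, 1.721]
force: [0.1, -0.2, -4.8]
grip_width: 0.0087
```

>>> carry_out:
  targets:
    - [0,0.5,0,0,0,0,255]
    - [0,0.5,0,0,0,0,255]
    - [0,0,0,0,0,0,255]

```text
clock: 12.37
position: [0.6597, -0.21, 0.056]
tool_rot: [-3.141, 0.0, 1.721]
force: [-0.6, 0.1, -4.7]
grip_width: 0.0088
```

>>> carry_out:
  targets:
    - [0,0.5,0,0,0,0,255]
    - [0,0.5,0,0,0,0,255]
    - [0,0,0,0,0,0,255]

```text
clock: 12.62
position: [0.6607, -0.2099, 0.056]
tool_rot: [-3.141, 0.0, 1.721]
force: [-0.6, 0.7, -4.5]
grip_width: 0.0085
```

>>> carry_out:
  targets:
    - [0,0.5,0,0,0,0,255]
    - [0,0.5,0,0,0,0,255]
    - [0,0,0,0,0,0,255]

```text
clock: 12.87
position: [0.6617, -0.2097, 0.056]
tool_rot: [-3.141, 0.0, 1.721]
force: [-0.6, 0.4, -4.8]
grip_width: 0.0089
```

>>> carry_out:
  targets:
    - [0,0.5,0,0,0,0,255]
    - [0,0.5,0,0,0,0,255]
    - [0,0,0,0,0,0,255]

```text
clock: 13.12
position: [0.6627, -0.2095, 0.056]
tool_rot: [-3.141, 0.0, 1.721]
force: [-0.3, -0.3, -4.5]
grip_width: 0.009
```

>>> carry_out:
  targets:
    - [0,0.5,0,0,0,0,255]
    - [0,0.5,0,0,0,0,255]
    - [0,0,0,0,0,0,255]

```text
clock: 13.37
position: [0.6637, -0.2094, 0.056]
tool_rot: [-3.141, 0.0, 1.721]
force: [-0.3, 0.4, -4.2]
grip_width: 0.0092
```

>>> carry_out:
  targets:
    - [0,0.5,0,0,0,0,255]
    - [0,0.5,0,0,0,0,255]
    - [0,0,0,0,0,0,255]

```text
clock: 13.62
position: [0.6647, -0.2093, 0.056]
tool_rot: [-3.141, 0.0, 1.721]
force: [0.4, -0.5, -5.4]
grip_width: 0.0087
```

>>> carry_out:
  targets:
    - [0,0.5,0,0,0,0,255]
    - [0,0.5,0,0,0,0,255]
    - [0,0,0,0,0,0,255]

```text
clock: 13.87
position: [0.6654, -0.2092, 0.0559]
tool_rot: [-3.14, 0.0, 1.721]
force: [-0.7, -1.2, -3.8]
grip_width: 0.0091
```

>>> carry_out:
  targets:
    - [0,0.25,0,0,0,0,255]
    - [0,0.25,0,0,0,0,255]
    - [0,0,0,0,0,0,255]

```text
clock: 14.12
position: [0.6655, -0.2094, 0.0559]
tool_rot: [-3.139, 0.0, 1.721]
force: [-5.8, -0.6, -2.2]
grip_width: 0.0086
```

```bash
python3 - <<'E'
from h import *
tray();print(bot.observe()['moment'])
E
```

```text
B 183.4 e 1.1 th 0.62 y -0.0 yawerr -0.03 | front x 13.4 z 2.9 | roof z 66.1 F [-5.8  0.3 -2.2] 14.1167
[-0.23696111  1.33186367  0.10094072]
```

The back end met the bracket at about 183 mm, with -5.8 N. Now lowering it flat while easing off the push.

>>> carry_out:
  targets:
    - [0,-0.25,0.4,-0.03,0,0,255]
    - [0,-0.25,0.4,-0.04,0,0,255]
    - [0,0,0.4,-0.03,0,0,255]
    - [0,0,0,0,0,0,255]

```text
clock: 14.45
position: [0.6653, -0.2092, 0.0546]
tool_rot: [3.132, 0.0, 1.721]
force: [-4.3, -0.9, -5.2]
grip_width: 0.0091
```

```bash
python3 - <<'E'
from h import *
tray();print(bot.observe()['moment'])
E
```

```text
B 183.6 e 1.7 th -0.03 y 0.2 yawerr -0.02 | front x 13.6 z 1.6 | roof z 65.6 F [-4.4 -0.3 -5.2] 14.45
[-0.32990713  1.22997005 -0.00671268]
```

>>> carry_out:
  targets:
    - [0,-0.1,0.4,0,0,0,255]
    - [0,-0.1,0.4,0,0,0,255]
    - [0,0,0.3,0,0,0,255]
    - [0,0,0,0,0,0,255]

```text
clock: 14.78
position: [0.6653, -0.2092, 0.0544]
tool_rot: [3.132, 0.0, 1.721]
force: [-7.9, -0.2, 7.4]
grip_width: 0.0087
```

```bash
python3 - <<'E'
from h import *
tray();print(bot.observe()['moment'])
E
```

```text
B 183.6 e 1.5 th -0.04 y 0.1 yawerr -0.02 | front x 13.6 z 1.4 | roof z 65.4 F [-7.8  1.   7.4] 14.7833
[0.05752581 2.2231416  0.0394238 ]
```

>>> carry_out:
  targets:
    - [0,-0.2,-0.3,0,0,0,255]
    - [0,-0.2,-0.2,0.02,0,0,255]
    - [0,0,0,0.02,0,0,255]
    - [0,0,0,0,0,0,255]

```text
clock: 15.12
position: [0.6652, -0.2092, 0.0544]
tool_rot: [3.136, 0.0, 1.721]
force: [-3.2, 0.9, 0.8]
grip_width: 0.0089
```

```bash
python3 - <<'E'
from h import *
tray();print(bot.observe()['moment'])
E
```

```text
B 183.4 e 0.8 th 0.19 y 0.1 yawerr -0.00 | front x 13.4 z 1.4 | roof z 65.1 F [-3.   1.3  0.8] 15.1167
[-0.03161343  1.03372777  0.01718021]
```

>>> carry_out:
  targets:
    - [0,0,0,0,0,0,220]
    - [0,0,0,0,0,0,210]
    - [0,0,0,0,0,0,195]
    - [0,0,0,0,0,0,175]
    - [0,0,0,0,0,0,155]
  force: 30

```text
clock: 15.53
position: [0.6652, -0.2092, 0.0543]
tool_rot: [3.136, 0.0, 1.721]
force: [0.6, -0.2, -0.3]
grip_width: 0.0335
```

```bash
python3 - <<'E'
from h import *
tray()
f=grab('scene');g=grab('top')
C=np.hstack([cv2.resize(f['color'][190:350,120:330],(400,300)),cv2.resize(g['color'][95:230,250:430],(400,300))]);cv2.imwrite('pics/c4.png',cv2.resize(C,(800,300))[...,::-1])
E
```

```text
B 183.3 e 0.8 th 0.18 y 0.1 yawerr -0.01 | front x 13.4 z 1.3 | roof z 65.1 F [ 0.5 -0.3 -0.3] 15.5333
```

View pics/c4.png

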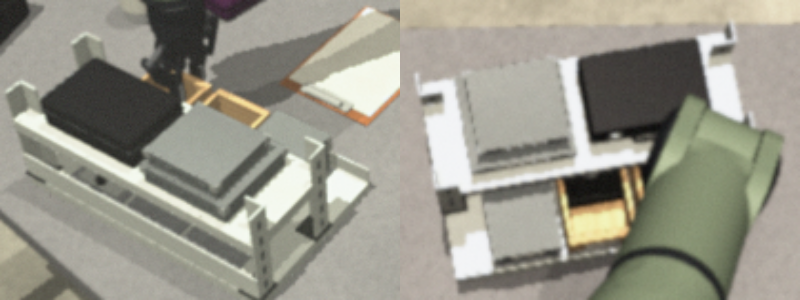

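Forces are zero and the fingers are open, with the tray in its place. Withdrawing straight up, then back toward the robot.

>>> carry_out:
  targets:
    - [0,0,-4,0,0,0,155]
    - [0,0,-10,0,0,0,155]
    - [0,0,-15,0,0,0,155]
    - [0,0,-20,0,0,0,155]
    - [0,0,-25,0,0,0,155]

```text
clock: 16.05
position: [0.6642, -0.2092, 0.1296]
tool_rot: [3.137, 0.0, 1.721]
force: [-0.7, 0.1, 0.8]
grip_width: 0.0332
```

>>> carry_out:
  targets:
    - [0,0,-30,0,0,0,155]
    - [0,0,-30,0,0,0,155]
    - [0,-20,-25,0,0,0,155]
    - [0,-30,-10,0,0,0,155]
    - [0,-35,0,0,0,0,155]

```text
clock: 16.47
position: [0.5808, -0.2223, 0.2267]
tool_rot: [3.131, 0.002, 1.722]
force: [0.7, -1.7, -0.4]
grip_width: 0.0338
```

>>> carry_out:
  targets:
    - [-20,-35,0,0,0,0,155]
    - [-40,-30,0,0,0,0,155]
    - [-40,0,0,0,0,0,155]
    - [-40,0,0,0,0,0,155]
    - [-20,0,0,0,0,0,155]

```text
clock: 16.88
position: [0.5427, -0.3875, 0.2247]
tool_rot: [3.135, 0.003, 1.718]
force: [0.6, 0.3, -0.2]
grip_width: 0.0336
```

```bash
python3 - <<'E'
from h import *
t0=cloud(load('top'));f=grab('scene');g=grab('top')
C=np.hstack([cv2.resize(f['color'][190:350,120:330],(400,400)),cv2.resize(g['color'][95:230,250:430],(400,400),interpolation=cv2.INTER_CUBIC)]);cv2.imwrite('pics/c5.png',C[...,::-1])
w=cloud(g).reshape(-1,3);d=w[:,:2]-LIP;d=np.c_[d@EX,d@EY]*1000
for nm,lo,hi,yl,yh in(('tray',.070,.100,-70,56),('near tray',.065,.095,58,150),('box',.075,.1,152,250)):
    k=(w[:,2]>lo)&(w[:,2]<hi)&(d[:,0]>3)&(d[:,0]<82)&(d[:,1]>yl)&(d[:,1]<yh);q=d[k]
    A=np.c_[q,np.ones(k.sum())];c=np.linalg.lstsq(A,w[k,2]*1000,rcond=None)[0]
    print(nm,k.sum(),'x',np.percentile(q[:,0],[1,50]).round(1),'y',np.percentile(q[:,1],[1,99]).round(1),'z',np.percentile(w[k,2]*1000,[10,50,90]).round(1),'slopes deg',np.degrees(c[:2]).round(2))
    for y in np.arange(yl,yh,10):
        s=q[abs(q[:,1]-y)<5]
        if len(s)>3: print(int(y),s[:,0].min().round(1),end='; ')
    print()
print(bot.observe()['clock'],bot.observe()['force'])
E
```

```text
tray 340 x [14.8 34.4] y [-45.8  55.5] z [73.5 84.1 89.8] slopes deg [-4.01 -0.16]
-50 16.7; -40 15.1; -30 15.5; -20 14.6; -10 15.4; 0 15.1; 10 15.6; 20 15.0; 30 15.2; 40 14.1; 50 17.1; 
near tray 270 x [ 9.2 25.5] y [ 58.3 141.8] z [66.6 79.  83.7] slopes deg [-7.78  2.25]
58 10.1; 68 9.3; 78 9.2; 88 9.7; 98 9.0; 108 9.5; 118 8.8; 128 9.4; 138 9.2; 
box 864 x [ 6.  42.9] y [152.7 238.7] z [85.6 89.8 93.9] slopes deg [1.26 0.29]
152 5.4; 162 6.5; 172 6.4; 182 6.4; 192 5.7; 202 5.1; 212 5.4; 222 6.4; 232 5.3; 242 7.3; 
16.9833 [-0.63465162  0.52666642 -0.28300664]
```

View pics/c5.png

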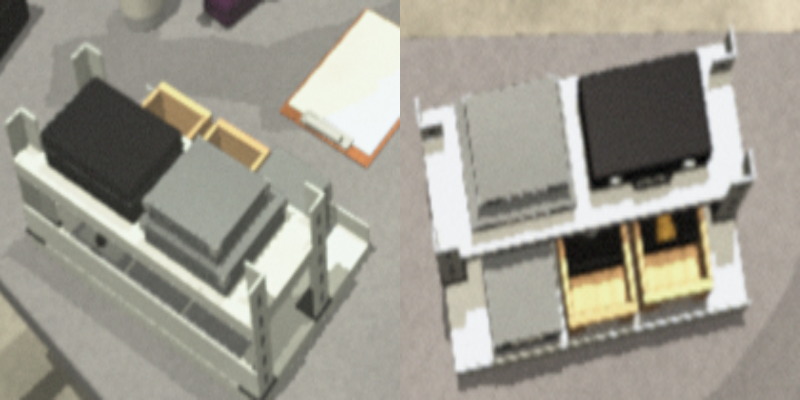

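The tray sits square in the free place, label end out, at right-crop (675,250). Its telescope is still inside, and there are gaps on both sides. As a last check I'll test rim flatness and whether the bystanders moved.

```bash
python3 - <<'E'
from h import *
for n in('top','scene'):
    g=load(n);a=cv2.cvtColor(cv2.imread(f'pics/{n}0.png'),cv2.COLOR_BGR2GRAY).astype(np.float32);b=cv2.cvtColor(g['color'],cv2.COLOR_RGB2GRAY).astype(np.float32)
    R={'top':dict(near=(322,172,34,33),box=(285,180,35,35),goods=(275,112,115,55),clip=(305,243,68,85),tape=(250,272,42,38),blue=(182,308,50,70),pot=(130,180,36,36),loupe_case=(395,250,50,80),bottle=(445,212,38,34)),
       'scene':dict(near=(228,236,34,20),goods=(138,220,130,80),tape=(348,235,40,32),clip=(268,195,88,60),case=(224,163,74,36),bottle=(176,145,32,58),pot=(395,340,45,66))}[n]
    for k,(x,y,w,h) in R.items():
        s,r=cv2.phaseCorrelate(a[y:y+h,x:x+w].copy(),b[y:y+h,x:x+w].copy(),cv2.createHanningWindow((w,h),cv2.CV_32F)); print(n,k,np.round(s,2),round(r,2))
w=cloud(load('top')).reshape(-1,3);d=w[:,:2]-LIP;d=np.c_[d@EX,d@EY]*1000
k=(w[:,2]>.078)&(w[:,2]<.097)&(d[:,0]>16)&(d[:,0]<80)&(abs(abs(d[:,1])-42)<3)
A=np.c_[d[k],np.ones(k.sum())];c=np.linalg.lstsq(A,w[k,2]*1000,rcond=None)[0];print(k.sum(),np.degrees(c[:2]),c[2],'mid rim z',c@[45,0,1])
E
```

```text
top near [ 0.05 -0.07] 0.96
top box [0.02 0.04] 1.06
top goods [0.09 0.04] 0.93
top clip [0.13 0.19] 0.4
top tape [0.45 0.01] 0.95
top blue [0.07 0.02] 0.84
top pot [ 0.   -0.05] 0.86
top loupe_case [-1.13 -0.63] 0.06
top bottle [ 2.06 -2.79] 0.16
scene near [0.15 0.19] 1.01
scene goods [ 0.63 -0.01] 0.83
scene tape [-0.   -0.04] 1.02
scene clip [0.03 0.07] 0.96
scene case [0.3  0.02] 0.83
scene bottle [ 0.01 -0.02] 0.92
scene pot [ 0.62 -0.06] 0.99
99 [1.75921809 0.14769147] 84.8457941480768 mid rim z 86.22748080612594
```

Bystanders haven't moved (the poor top-view matches are areas the arm's shadow covers). The rim slope is noisy, so I'll average more frames.

```bash
python3 - <<'E'
from h import *
S=[];r=[]
for i in range(16):
    S.append(cloud(bot.grab_frame('top'))); r.append(cloud(bot.grab_frame('scene')))
for n,w in(('top',np.nanmedian(S,0)),('scene',np.nanmedian(r,0))):
    w=w.reshape(-1,3);d=w[:,:2]-LIP;d=np.c_[d@EX,d@EY]*1000
    for nm,y0,hw,x0,z0 in(('tray',0,42,16,.087),('near',100,41,12,.081)):
        k=(abs(w[:,2]-z0)<.006)&(d[:,0]>x0)&(d[:,0]<80)&(abs(abs(d[:,1]-y0)-hw)<3)
        A=np.c_[d[k],np.ones(k.sum())]
        if k.sum()<10: continue
        c=np.linalg.lstsq(A,w[k,2]*1000,rcond=None)[0];e=w[k,2]*1000-A@c
        print(n,nm,k.sum(),'slope',np.degrees(c[:2]).round(2),'mid',(c@[45,y0,1]).round(1),'res',e.std().round(2))
        q=(abs(w[:,2]-z0)<.006)&(d[:,0]>3)&(d[:,0]<40)&(abs(d[:,1]-y0)<35)
        print('   front rim z',np.median(w[q&(d[:,0]<27),2]).round(4),'front x',np.percentile(d[q,0],2).round(1))
o=bot.observe();print(o['clock'],o['force'])
E
```

```text
top tray 98 slope [-0.34 -0.11] mid 86.7 res 1.55
   front rim z 0.087 front x 15.4
top near 68 slope [0.07 0.25] mid 81.0 res 1.54
   front rim z 0.0813 front x 9.6
scene tray 84 slope [ 0.32 -0.07] mid 86.5 res 2.75
   front rim z 0.0881 front x 13.3
scene near 36 slope [-2.25  0.77] mid 78.9 res 2.18
   front rim z 0.0823 front x 7.7
18.5833 [ 0.92304824  0.49164947 -0.81372588]<stdin>:5: RuntimeWarning: All-NaN slice encountered
```

```bash
python3 -c "
from workcell import bot
print(bot.job_done())"
```

```text
the job is handed in; nothing more can be done
None
```

The wooden tray is back in the free place on the lower deck (the right-hand one in the top view), label end out and flat on the foam behind the lip. I handed the job in at about 18.6 s on the robot's clock.

**How it went:** I pinched the tray by its label-end wall and carried it over. It went in with the back dipped about 11°, easing to 8° over the lip, then nearly level. From there I slid it back in steps of 1 mm or less until it met the bracket, about 183 mm behind the lip. The push was about 6 N at first touch and about 8 N at most while lowering, well under the bracket's 25 N. I eased it to about 3 N before opening the fingers, then withdrew straight up.

**Last checks:**
- **Seating:** the rim is at 86.5–87 mm, against 87 expected. The slope is within about 0.3° on both cameras, which is flat within the noise.
- **Contents and position:** the telescope is still in the tray. Its front end is 13–15 mm behind the lip and there are gaps on both sides.
- **Robot:** it is clear of everything, with the wrist force near zero.
- **Surroundings:** the two neighbours, the goods above and the other items in view show no real shift.

**Where checks were weak or disagreed:**
- The two cameras differ by about 2 mm on the front end (15.4 and 13.3 mm); the arm's own reading was 13.4 mm.
- A first single-frame slope of 1.8° was noise, and averaging 16 frames removed it.
- The top-view match for the spray bottle, spectacle case and loupe was unusable, probably because of the arm's shadow. The scene view shows the bottle and case unmoved, but I did not separately confirm the loupe.

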